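# Feel for the hidden catch in the incubation chamber's rim and spring its lid open

## Task

Open the round incubation chamber: its lid is held shut by a spring catch at the bottom of a shallow notch somewhere in the front of the flat rim, the same colour as the rim and easily missed by eye, but a fingertip sliding along the rim drops into it. Press the catch down with a fingertip until the lid springs up by itself, then take the hand away and leave the lid standing ajar. Nothing is picked up, and the test plate inside and the things round about stay where they are.

Things in the scene. Friction and masses are not known exactly. Their poses are not given: they have to be found in the camera images.
- foot: fixed dark foot disc, 176 mm across, 14 mm high, carrying the round light-grey chamber (216 mm across, also immovable) concentrically. Origin: centre of its underside, on the worktop; z up. Its -x direction is the front, shown by a dark pod with a green lamp, 46 mm wide, 12 mm high, reaching out to 118 mm from the centre.
- rim_centre (a point): point on the chamber's axis at the height of the rim's top, 58 mm above the worktop; axes as the foot's. The rim is a flat level ring from 82 to 108 mm radius. Inside it an 8 mm wide groove surrounds the lid, a dark ring 148 mm across with a clear window, its top 2.5 mm below the rim's; only the small dark button at its centre stands 1 mm above the rim.
- front_edge (a point): point on the rim's top, 96 mm from the axis straight towards the foot's front. Along the rim, up to 0.95 rad (91 mm) to either side of here, lies the middle of the one notch, elsewhere at every start and not reported. It cuts the whole width of the rim over 36 degrees (60 mm at this radius), is open upwards and outwards and holds the catch.
- catch (a joint): how far the catch is pressed straight down, m: 0 at rest, 0.005 at its stop; springs back when released. It is a flat pad that fills the notch from 85 to 105 mm radius, its top 5 mm below the rim's top. A wedge under it draws a bolt off the lid: it lets go at about 3 mm, where the pad takes about 3.5 N (5 N at the stop).
- lid (a joint): opening angle of the lid, rad: 0 shut, 0.28 ajar against its stop. The hidden hinge is opposite the notch. Once let go, a damped spring swings the lid to its stop in about half a second; its edge by the notch then stands about 45 mm higher, having swung up and towards the hinge, not outwards.
- test_plate: white test plate 67x52x5 mm lying loose on the chamber's floor under the clear lid; origin at the centre of its underside, 24 mm above the worktop. Bystander: leave it.
- dropper_blue: blue-capped dropper bottle, 27 mm across, 66 mm high, standing behind the chamber; origin at the centre of its underside. Bystander.
- dropper_red: red-capped dropper bottle, 27 mm across, 66 mm high, standing behind the chamber; origin at the centre of its underside. Bystander.
- timer: white bench timer 60x66x19 mm lying on its back; origin at the centre of its underside. Bystander.
- tape_roll: roll of paper tape lying flat, 62 mm across, 18 mm high; origin at the centre of its underside. Bystander.
- tweezers: steel tweezers 15x118x9 mm lying flat, long along own y; origin at the centre of the underside. Bystander.
- plate_strip: strip of two white test plates 135x52x5 mm, long along own x; origin at the centre of its underside. Bystander.
- marker_red: red and white marker pen 15x132x13 mm, long along own y; origin at the centre of its underside. Bystander.

How it is judged:
By the outcome, as a careful person would: the job done as asked, in the order asked, and still so for the second after the job is handed in, with the robot touching nothing.
It also fails if it takes over 61 s, if anything falls off the work surface, if the arm or the gripper's body presses on something with over 40 N, if the wrist force passes 120 N, or if a joint passes its speed limit or range.

## Robot

A 6-joint arm with a two-finger parallel gripper is mounted at the origin on a cart in front of the work surface, level with it; the furniture and walls round the work are solid. World frame = base frame: x ahead of the robot, y to its left, z up, the work surface at z = 0. Lengths are in mm, angles in degrees, forces in N, time in s.
With the tool pointing down it reaches from about 350 to 850 mm from the base axis. Payload 8.1 kg.
Tool frame: the origin (TCP) lies on the centre line of the jaws, within the pads' length; the fingertips stand 11 mm ahead of it and the grasp point (between the pads) lies 8 mm behind it; z points along the fingers, y is the direction in which the jaws open and shut (so a half turn about z gives the same grasp; the last joint's range is limited). The gripper opens to 85 mm and grips with 20 to 120 N. Pads are 22 mm wide; open, the fingers measure 114 mm over their backs; the gripper's body (76 mm by 85 mm) begins 54 mm behind the grasp point. The pads swing forward as they close: fully open they stand 13 mm farther back than shut.
Start: joints at [-75.883, 7.471, 85.268, -0, 87.261, -4.893], TCP at [195.467, -567.272, 242.292] pointing down, gripper open.
Joint ranges: [-169.43, 169.43], [-51.17, 129.36], [1.28, 143.12], [-76.62, 256.62], [0, 156.53], [-152.29, 152.29]. Speed limits (degrees/s): [136.94, 136.94, 159.86, 180, 180, 180].

## Interface

Orientations are given as [roll, pitch, yaw] about the fixed x, y, z axes, in that order (R = Rz(yaw) Ry(pitch) Rx(roll)).
In Python, from bench import telemetry, viewer, r gives the robot as it stands.
- The arm moves only by the shell command python3 -m inch 'ROWS' [FORCE]. ROWS is JSON, a list of rows, each a list of 3 entries, a list of its own where there are three numbers: the shift along the tool's x, y, z in cm, then the turn, a rotation vector about the tool's x, y, z in rad, then the opening, from 0 (shut) to 1 (fully open). A call has 1 to 20 rows; each row is the pose to reach, as a shift and turn from the pose commanded when the call began, along the tool's axes at that moment; what a row does not reach only later rows make up. A row lasts 1/10 s, in which the tool goes at most 50 mm and 8.59 degrees, less where a joint would pass 70% of its speed; a pose out of reach is approached as far as the arm can. A call with a gripper value outside its range is refused whole. The fingers move at their own pace and stop on an object; FORCE is the grip in N (left out, the last holds). Time passes only in rows, so rows that repeat a pose let the fingers close. It gives the time, the measured TCP pose, the force and the opening at its end, in the units of the state.
- telemetry.sense(): the state, without advancing time (a new reading comes with each control period).
- viewer.snapshot(name): name is "scene" or "top"; returns the picture (384x512x3 uint8, red, green, blue); there is no depth.
- viewer.camera_model(name): a dict with "fx", "fy", "cx", "cy" (pixels), "cam_to_world" (4x4, takes a point from camera to world coordinates). Camera axes: x right, y down, z forward; pixel columns grow to the right and rows downward; lengths in mm; the calibration is good to about 2 mm. A picture is of the moment at which its call begins. camera_model takes no time and is no camera call.
- r.hand_in(): hands the job in, once; it reports no verdict.
The state is a dict: "time": time; "joint_pos": joint angles; "qd": joint speeds; "joint_efforts": joint torques, N m; "tool_pos": TCP position; "tcp_rot": TCP orientation; "ft_force": force on the tool from outside, world axes, zero at the start; "wrist_torque": the same for the moment, N m; "finger_gap": finger opening in mm.
Only numpy, scipy, OpenCV 4.12 (cv2) and the standard library are available. Lean on these libraries where they do the work, as an engineer would, in place of code of your own. Each camera call takes 0.05 s, during which the arm holds its last target.

## Working session

There is one attempt and no reset: what is moved stays moved. The work goes in short steps, Python scripts to look and compute and a shell command to move; the robot and the scene stay as the last step left them, time stands still between calls to the robot, and variables do not carry over. Pictures are saved under pics/ and viewed, and the job is handed in when it is done.

```bash
ls; mkdir -p pics
python3 - <<'E'
from bench import telemetry, viewer, r
import cv2
for n in("scene","top"):
    im=viewer.snapshot(n); cv2.imwrite(f"pics/{n}0.png",cv2.resize(im[:,:,::-1],(800,600),interpolation=cv2.INTER_CUBIC))
    c=viewer.camera_model(n); print(n,c)
s=telemetry.sense(); print(s)
E
```

```text
pics
scene {'fx': 371.1917371158978, 'fy': 371.1917371158978, 'cx': 257.96757612410954, 'cy': 190.82183387281938, 'cam_to_world': array([[-8.24206134e-01, -3.26418625e-01,  4.62747371e-01,
         1.64333329e+02],
       [-5.66118774e-01,  4.95029530e-01, -6.59132231e-01,
         4.73070564e+02],
       [-1.39205767e-02, -8.05230803e-01, -5.92798087e-01,
         5.65229521e+02],
       [ 0.00000000e+00,  0.00000000e+00,  0.00000000e+00,
         1.00000000e+00]])}
top {'fx': 385.076661796168, 'fy': 385.076661796168, 'cx': 259.6173866965651, 'cy': 188.47817754736099, 'cam_to_world': array([[-1.74965858e-02, -9.85696349e-01,  1.67620334e-01,
         4.28808406e+02],
       [-9.99604002e-01,  2.09400497e-02,  1.87976797e-02,
        -9.92640905e+01],
       [-2.20387824e-02, -1.67225062e-01, -9.85672395e-01,
         9.13810142e+02],
       [ 0.00000000e+00,  0.00000000e+00,  0.00000000e+00,
         1.00000000e+00]])}
{'time': 0.1, 'joint_pos': array([-7.58830988e+01,  7.51307420e+00,  8.53238100e+01,  5.98615716e-04,
        8.72596226e+01, -4.89482736e+00]), 'qd': array([ 0.00618452, -0.10086196, -0.1943394 , -0.07422922, -0.02368047,
       -0.03380571]), 'joint_efforts': array([ 8.91588934e-04, -5.70951533e+01, -5.01941442e+01, -2.44223311e-04,
        8.21472524e-03, -3.87219370e-05]), 'tool_pos': array([ 195.3487    , -566.80966656,  241.31800598]), 'tcp_rot': array([-1.79903896e+02, -8.83032699e-03,  1.90116920e+01]), 'ft_force': array([-0.82657185, -0.5482068 , -0.19432544]), 'wrist_torque': array([0.0232261 , 0.00570814, 0.01909564]), 'finger_gap': 85.43632795709952}
```

View pics/top0.png

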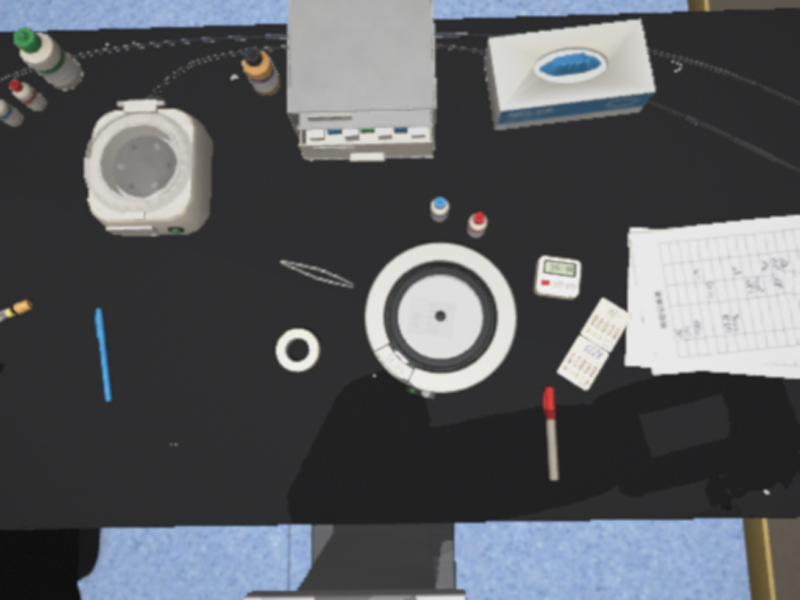

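View pics/scene0.png

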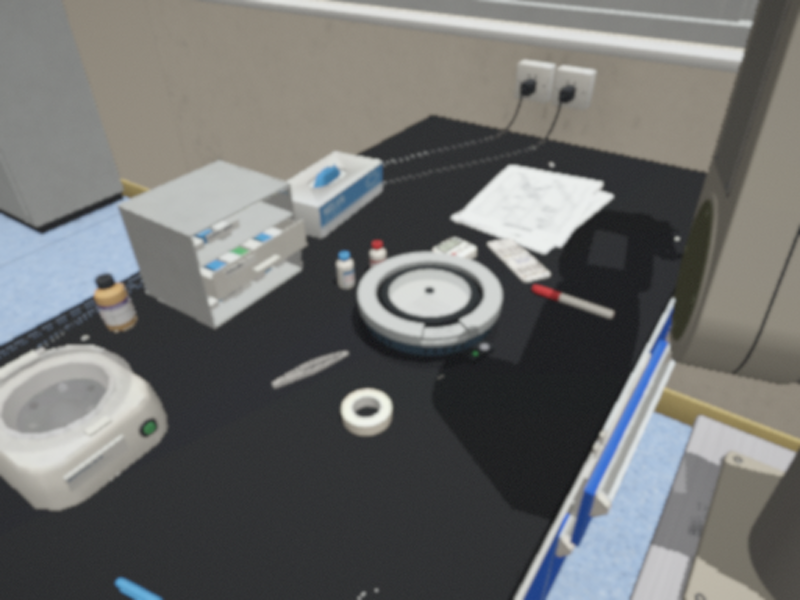

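The top view shows the chamber centred near (440,317) and a faint notch at the front-left of the rim, around (395,363). The scene view shows notch lines near (425,330) and (465,325). I'll enlarge both.

```bash
cat > h.py <<'E'
import numpy as np
from bench import viewer
def pix2w(n,u,v,z):
    c=viewer.camera_model(n);T=c["cam_to_world"]
    d=T[:3,:3]@np.array([(u-c["cx"])/c["fx"],(v-c["cy"])/c["fy"],1]);o=T[:3,3]
    return o+d*(z-o[2])/d[2]
def w2pix(n,p):
    c=viewer.camera_model(n);T=np.linalg.inv(c["cam_to_world"]);q=T[:3,:3]@np.array(p,float)+T[:3,3]
    return np.array([c["fx"]*q[0]/q[2]+c["cx"],c["fy"]*q[1]/q[2]+c["cy"]])
E
python3 - <<'E'
import cv2,numpy as np
from h import *
a=cv2.imread('pics/top0.png')
# work from native-size pictures
im=viewer.snapshot("top");sc=viewer.snapshot("scene")
np.savez('im.npz',t=im,s=sc)
cv2.imwrite('pics/topc.png',cv2.resize(im[150:262,225:340,::-1],None,fx=5,fy=5,interpolation=cv2.INTER_CUBIC))
cv2.imwrite('pics/scc.png',cv2.resize(sc[155:235,220:330,::-1],None,fx=7,fy=7,interpolation=cv2.INTER_CUBIC))
# rim outer: threshold blob
g=im.min(2); m=(g>110).astype(np.uint8); m[:150]=0;m[262:]=0;m[:,:225]=0;m[:,338:]=0
n,l,st,ce=cv2.connectedComponentsWithStats(m); print(st)
E
```

```text
[[     0      0    512    384 190919]
 [   302    150      5      2      7]
 [   233    155     98     99   3321]
 [   254    176     56     54   2360]
 [   239    240      1      1      1]]
```

View pics/topc.png

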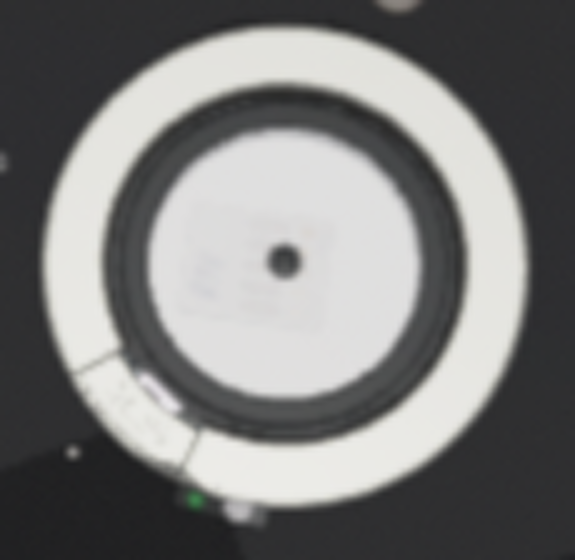

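View pics/scc.png

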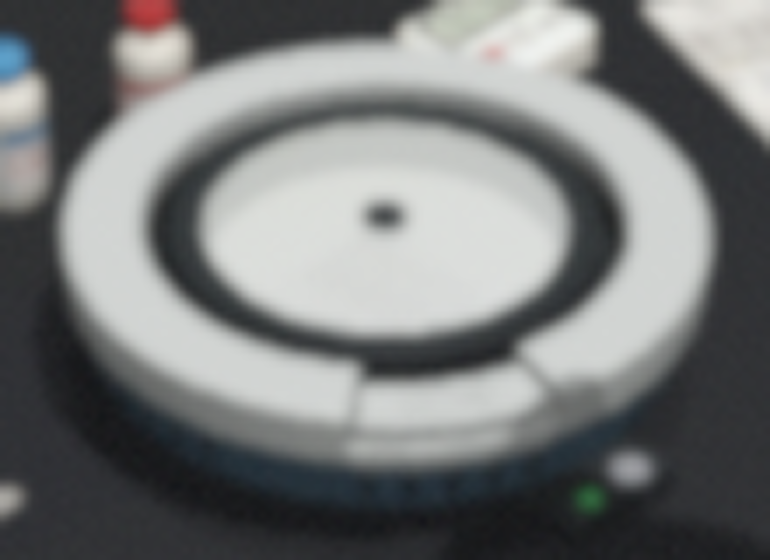

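Both crops show the notch. Its edges in the top crop run (78,373)-(122,350) and (182,470)-(200,432), with the button at (285,261). I'll fit the centre and check those edges against the 36° width.

Run:
```python
from h import *
import numpy as np
P=lambda u,v,z=58:pix2w("top",225+(u+.5)/5-.5,150+(v+.5)/5-.5,z)
b=P(285,261,59);print("button",b)
# outer rim extremes
for p in[(43,265),(528,265),(287,24),(287,507)]:print(p,P(*p)[:2],np.linalg.norm(P(*p)[:2]-b[:2]))
L=P(43,265);R=P(528,265);U=P(287,24);D=P(287,507)
c=np.array([(U[0]+D[0])/2,(L[1]+R[1])/2]);print("c",c)
S=lambda u,v,z=58:pix2w("scene",220+(u+.5)/7-.5,155+(v+.5)/7-.5,z)
bs=S(384,216,59);print("scene button",bs)
for n,F,c0,pts in(("top",P,c,[(78,373),(122,350),(182,470),(200,432)]),("scene",S,bs[:2],[(350,428),(360,368),(585,410),(520,348)])):
  for p in pts:
    d=F(*p)[:2]-c0; print(n,np.linalg.norm(d),np.degrees(np.arctan2(d[1],d[0])))
for p in((195,498),(240,510)):
    d=P(*p,z=12)[:2]-c;print("pod",np.linalg.norm(d),np.degrees(np.arctan2(d[1],d[0])))
```

```text
button [ 542.92001685 -131.59052156   59.        ]
(43, 265) [543.4637848  -23.09241856] 108.49946560885313
(528, 265) [ 539.03702036 -239.90764622] 108.38670193618483
(287, 24) [ 652.26492895 -135.49601173] 109.41463639236022
(287, 507) [ 434.34755937 -129.56417683] 108.59136519779082
c [ 543.30624416 -131.50003239]
scene button [ 539.3521176 -128.6362549   59.       ]
top 105.0148684861815 117.53696477841721
top 82.99412255172288 117.79679071615762
top 103.67808472030188 152.6281684324671
top 85.25995489396772 152.4624540114615
scene 109.26429199720158 117.06516418649402
scene 80.27248972167871 117.12601052698338
scene 116.24881162947239 154.08278248212594
scene 81.10378859984361 154.09481502366359
pod 112.2456522188152 157.6328952891007
pod 111.83732644361878 168.63812719432784
```

Both views agree: the notch middle is at azimuth about 135° from a centre near (541.5,-130), and its measured width is 35–37°. I'll move above it at height with tool x radial and the fingers shut.

```bash
python3 -m inch '[[[2.1,-1.9,0],[0,0,-0.10],0],[[4.3,-3.9,0],[0,0,-0.20],0],[[6.4,-5.8,0],[0,0,-0.30],0],[[8.6,-7.7,0],[0,0,-0.40],0],[[10.7,-9.6,0],[0,0,-0.51],0],[[12.8,-11.6,0],[0,0,-0.61],0],[[15.0,-13.5,0],[0,0,-0.71],0],[[17.1,-15.4,0],[0,0,-0.81],0],[[19.3,-17.3,0],[0,0,-0.91],0],[[21.4,-19.3,0],[0,0,-1.01],0],[[23.5,-21.2,0],[0,0,-1.11],0],[[25.7,-23.1,0],[0,0,-1.21],0],[[27.8,-25.1,0],[0,0,-1.32],0],[[30.0,-27.0,0],[0,0,-1.42],0],[[32.1,-28.9,0],[0,0,-1.52],0],[[34.2,-30.8,0],[0,0,-1.62],0],[[36.4,-32.8,0],[0,0,-1.72],0],[[38.5,-34.7,0],[0,0,-1.82],0],[[40.7,-36.6,0],[0,0,-1.92],0],[[42.8,-38.5,0],[0,0,-2.025],0]]'; python3 -m inch '[[[0,0,0],[0,0,0],0],[[0,0,0],[0,0,0],0],[[0,0,0],[0,0,0],0],[[0,0,0],[0,0,0],0]]'
python3 - <<'E'
import cv2
from h import *
from bench import telemetry
sc=viewer.snapshot("scene")
cv2.imwrite('pics/s1.png',cv2.resize(sc[60:250,180:400,::-1],None,fx=3.5,fy=3.1,interpolation=cv2.INTER_CUBIC))
s=telemetry.sense();print(s['joint_pos'],s['tool_pos'],s['tcp_rot'],s['ft_force'],s['finger_gap'],s['time'])
E
```

```text
time: 2.2
tool_pos: [475.1, -62.7, 242.2]
tcp_rot: [-180.0, 0.0, 135.3]
ft_force: [0.4, -0.2, 0.6]
finger_gap: -0.1
time: 2.6
tool_pos: [474.4, -64.7, 242.3]
tcp_rot: [-180.0, 0.0, 134.9]
ft_force: [0.5, 0.3, 0.1]
finger_gap: 0.2
[-1.38930306e+01 -1.16408727e+01  1.03915124e+02 -9.62374822e-03
  8.77246333e+01 -5.88141596e+01] [474.40360853 -64.65999558 242.2962835 ] [-1.79992351e+02  5.93393068e-03  1.34921511e+02] [ 0.28189327  0.47442118 -0.53785497] 0.11709058473169164 2.65
```

View pics/s1.png

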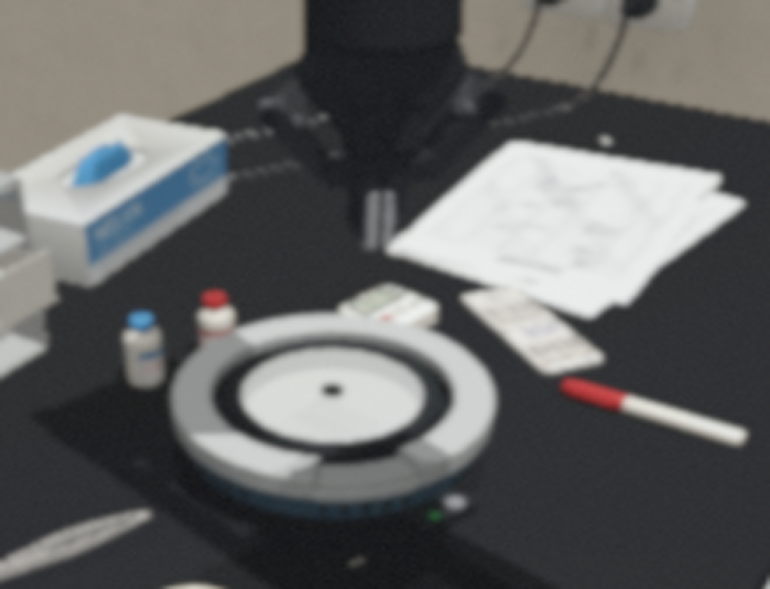

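The scene view shows the shut fingertips at about (378,248) in the crop, native (288,140), above the notch side. I'll check this against the projected tip.

```bash
python3 - <<'E'
from h import *
for z in(242,231,218):print(z,w2pix("scene",[474.4,-64.7,z]))
E
python3 -m inch '[[[0,0,1.4],[0,0,0],0],[[0,0,2.8],[0,0,0],0],[[0,0,4.2],[0,0,0],0],[[0,0,5.6],[0,0,0],0],[[0,0,7.0],[0,0,0],0],[[0,0,8.4],[0,0,0],0],[[0,0,9.8],[0,0,0],0],[[0,0,11.2],[0,0,0],0],[[0,0,12.2],[0,0,0],0],[[0,0,13.2],[0,0,0],0],[[0,0,13.2],[0,0,0],0],[[0,0,13.2],[0,0,0],0],[[0,0,13.2],[0,0,0],0]]'
```

```text
242 [286.70384514 133.1425446 ]
231 [286.51630268 138.40628594]
218 [286.29914215 144.50131611]
time: 3.95
tool_pos: [475.3, -64.0, 111.0]
tcp_rot: [180.0, 0.1, 135.0]
ft_force: [0.3, 0.1, -0.8]
finger_gap: -0.1
```

Run:
```python
import cv2
from h import *
from bench import telemetry
sc=viewer.snapshot("scene")
cv2.imwrite('pics/s2.png',cv2.resize(sc[110:240,210:340,::-1],None,fx=4.5,fy=4.5,interpolation=cv2.INTER_CUBIC))
s=telemetry.sense();print(s['tool_pos'],s['tcp_rot'],s['ft_force'],s['time'])
for p in ([474.4,-64.7,s['tool_pos'][2]-11],[474.4,-64.7,53]):print((w2pix("scene",p)-[210,110])*4.5)
```

```text
[475.32856268 -64.01412194 111.11998745] [1.79956516e+02 7.03648681e-02 1.35031173e+02] [-0.65915264 -0.07789578 -0.85071665] 4.0
[335.37361441 379.02025145]
[332.57563366 457.55098866]
```

View pics/s2.png

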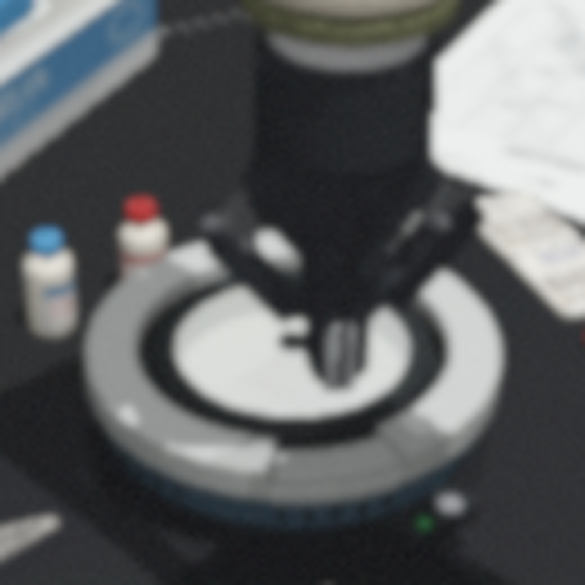

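Tip at crop (340,388), matching the projection, and right above the notch middle at about (330,465). Next: 4 mm outward, down to just above the pad, then press slowly.

```bash
python3 -m inch '[[[0.4,0,0.8],[0,0,0],0],[[0.4,0,1.6],[0,0,0],0],[[0.4,0,2.4],[0,0,0],0],[[0.4,0,3.2],[0,0,0],0],[[0.4,0,3.6],[0,0,0],0],[[0.4,0,4.0],[0,0,0],0],[[0.4,0,4.2],[0,0,0],0],[[0.4,0,4.2],[0,0,0],0],[[0.4,0,4.2],[0,0,0],0]]'
python3 -m inch '[[[0,0,0.1],[0,0,0],0],[[0,0,0.2],[0,0,0],0],[[0,0,0.3],[0,0,0],0],[[0,0,0.4],[0,0,0],0],[[0,0,0.4],[0,0,0],0],[[0,0,0.4],[0,0,0],0]]'
python3 - <<'E'
import cv2
from h import *
from bench import telemetry
sc=viewer.snapshot("scene")
cv2.imwrite('pics/s3.png',cv2.resize(sc[110:240,210:340,::-1],None,fx=4.5,fy=4.5,interpolation=cv2.INTER_CUBIC))
E
```

```text
time: 4.9
tool_pos: [472.1, -61.1, 68.5]
tcp_rot: [180.0, 0.0, 135.0]
ft_force: [-0.5, -0.1, 0.7]
finger_gap: -0.2
time: 5.5
tool_pos: [471.8, -61.0, 64.2]
tcp_rot: [-180.0, -0.0, 135.0]
ft_force: [0.3, -0.4, -0.1]
finger_gap: 0.2
```

View pics/s3.png

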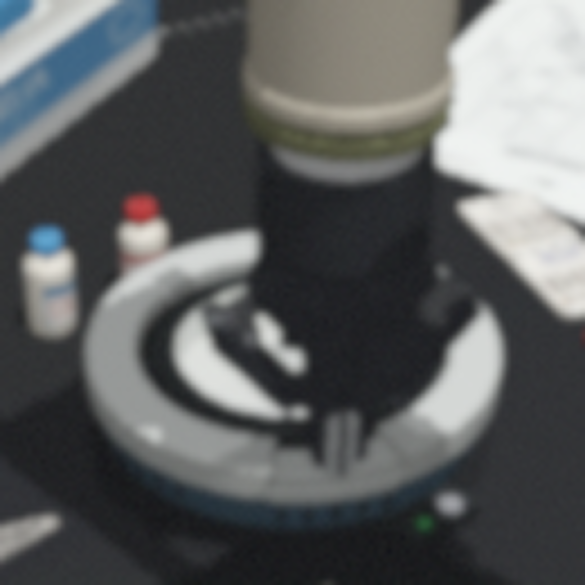

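The tip is at z≈53, inside the notch between its edges (crop x 265 to 400, tip about 340) with no rim contact. I'll press in small steps.

```bash
python3 -m inch '[[[0,0,0.05],[0,0,0],0],[[0,0,0.1],[0,0,0],0],[[0,0,0.15],[0,0,0],0],[[0,0,0.2],[0,0,0],0],[[0,0,0.2],[0,0,0],0],[[0,0,0.2],[0,0,0],0]]'
python3 -m inch '[[[0,0,0.05],[0,0,0],0],[[0,0,0.1],[0,0,0],0],[[0,0,0.1],[0,0,0],0],[[0,0,0.1],[0,0,0],0]]'
python3 - <<'E'
from bench import telemetry
print(telemetry.sense()['ft_force'])
E
```

```text
time: 6.15
tool_pos: [472.0, -61.0, 62.4]
tcp_rot: [180.0, 0.0, 135.0]
ft_force: [0.2, 0.2, 2.3]
finger_gap: 0.1
time: 6.55
tool_pos: [471.9, -61.0, 61.3]
tcp_rot: [180.0, 0.0, 135.0]
ft_force: [-0.3, 0.6, 4.0]
finger_gap: 0.2
[-0.33487233  0.56873127  4.03271583]
```

```bash
python3 -m inch '[[[0,0,0.05],[0,0,0],0],[[0,0,0.1],[0,0,0],0],[[0,0,0.1],[0,0,0],0],[[0,0,0.1],[0,0,0],0],[[0,0,0.1],[0,0,0],0],[[0,0,0.1],[0,0,0],0],[[0,0,0.1],[0,0,0],0],[[0,0,0.1],[0,0,0],0]]'
python3 - <<'E'
import cv2
from h import *
sc=viewer.snapshot("scene")
cv2.imwrite('pics/s4.png',cv2.resize(sc[110:240,210:340,::-1],None,fx=4.5,fy=4.5,interpolation=cv2.INTER_CUBIC))
E
```

```text
time: 7.35
tool_pos: [471.9, -61.0, 60.3]
tcp_rot: [180.0, 0.0, 135.0]
ft_force: [-0.5, 1.0, 5.8]
finger_gap: 0.2
```

View pics/s4.png

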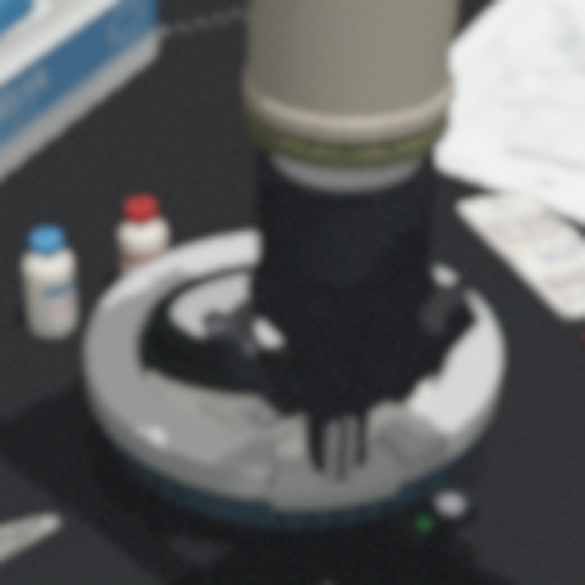

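The lid has sprung up: its front edge is visible raised on both sides of the fingers. I'll back off slightly up, then radially outward away from the lid, then up.

```bash
python3 -m inch '[[[0.1,0,-0.3],[0,0,0],0],[[0.3,0,-0.6],[0,0,0],0],[[0.6,0,-0.9],[0,0,0],0],[[1.2,0,-1.0],[0,0,0],0],[[2.0,0,-1.0],[0,0,0],0],[[3.0,0,-1.0],[0,0,0],0],[[4.5,0,-1.0],[0,0,0],0],[[6,0,-1.5],[0,0,0],0],[[7.5,0,-2.5],[0,0,0],0],[[9,0,-4],[0,0,0],0],[[10.5,0,-6],[0,0,0],0],[[12,0,-8],[0,0,0],0],[[12,0,-10.5],[0,0,0],0],[[12,0,-13],[0,0,0],0],[[12,0,-15],[0,0,0],0],[[12,0,-16],[0,0,0],0],[[12,0,-16],[0,0,0],0],[[12,0,-16],[0,0,0],0],[[12,0,-16],[0,0,0],0],[[12,0,-16],[0,0,0],0]]'
python3 - <<'E'
import cv2
from h import *
sc=viewer.snapshot("scene");t=viewer.snapshot("top")
cv2.imwrite('pics/s5.png',cv2.resize(sc[110:260,170:400,::-1],None,fx=3.4,fy=3.4,interpolation=cv2.INTER_CUBIC))
cv2.imwrite('pics/t5.png',cv2.resize(t[100:320,150:430,::-1],None,fx=2.7,fy=2.7,interpolation=cv2.INTER_CUBIC))
E
```

```text
time: 9.4
tool_pos: [386.3, 23.8, 219.0]
tcp_rot: [-179.9, -0.1, 135.0]
ft_force: [0.5, -0.4, 0.0]
finger_gap: -0.3
```

View pics/s5.png

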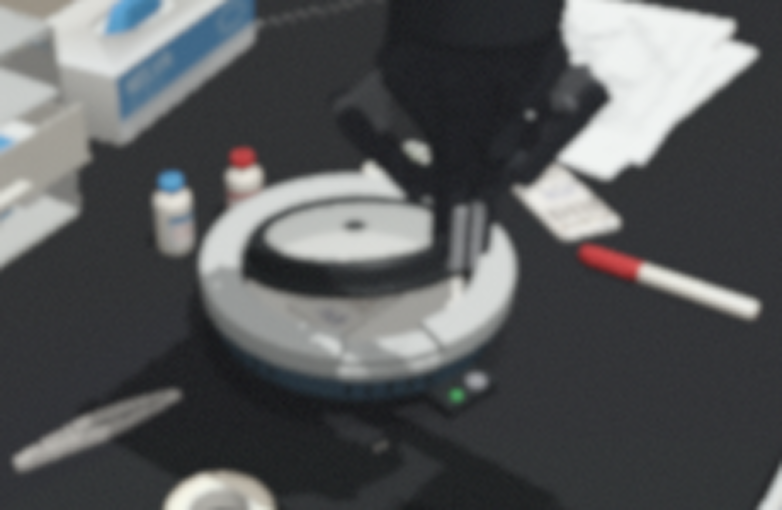

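View pics/t5.png

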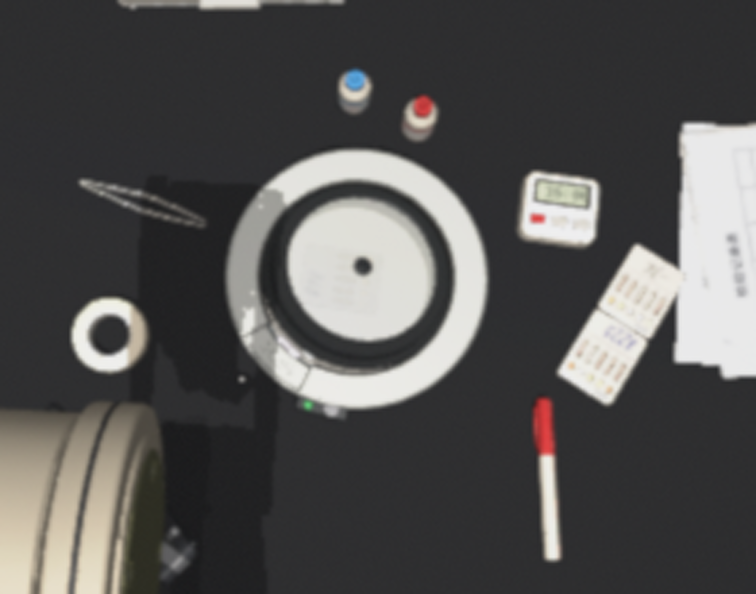

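The lid stands ajar, hand clear, and the neighbours are where they were. One check that the lid is at its stop, using the button's height: scene crop (355,225), top crop (362,266).

Run:
```python
from h import *
import numpy as np
h=np.array([-np.cos(np.radians(135)),-np.sin(np.radians(135))])
print("seen top",150+362.5/2.7-.5,100+266.5/2.7-.5,"scene",170+355.5/3.4-.5,110+225.5/3.4-.5)
for q in(0,.14,.28):
    L=78;d=L*(1-np.cos(q));p=np.r_[np.array([541.5,-130.2])+d*h,59+L*np.sin(q)]
    print(q,w2pix("top",p),w2pix("scene",p))
```

```text
seen top 283.75925925925924 198.2037037037037 scene 274.05882352941177 175.8235294117647
0 [280.99477531 202.44240673] [274.01373596 184.81331223]
0.14 [281.39389221 201.54690214] [273.99743996 180.82796828]
0.28 [282.27672409 200.14647031] [273.83879098 176.50582984]
```

The scene view puts the button within 1 px of the 0.28 rad prediction (top view within 2.5 px), so the lid is at its stop. Handing in.

```bash
python3 -c "
from bench import r
print(r.hand_in())"
```

```text
the job is handed in; nothing more can be done
None
```

The chamber is open: the lid sprang up by itself and stands ajar, and the hand is well clear. I handed the job in at about 9.5 s.

- **Finding the notch:** I found it in both camera views, at about 135° azimuth around a chamber centre near (541.5, -130). Its edges measured 35–37° apart, against the 36° given. I did not slide along the rim to find it; the shut fingertips went straight down into it without touching the rim.
- **Pressing the catch:** I pressed in small steps of about 1–2 mm, and the reading reached about 6 N. The catch travel itself was not measured, only inferred from the force and the tool height.
- **Lid position:** In the scene view, the lid's centre button is within 1 px of where 0.28 rad predicts. In the top view it is about 2.5 px off. It was about the same distance off in the top view before opening, because I averaged the two views' chamber centres, which differ by about 4 mm.
- **Sideways force:** At the bottom of the press there was about 1 N sideways. It may have been friction or light contact with the lid; it was gone once I withdrew.
- **Surroundings:** In the last pictures the test plate and the surrounding things look unmoved, judged by eye, and the wrist force reads about zero.

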